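Load a board tester whose drawer may be locked

ROBOT

A 6-joint arm with a two-finger parallel gripper is mounted at the origin on the work surface. World frame = base frame: x ahead of the robot, y to its left, z up, the work surface at z = 0. Lengths are in m, angles in rad, forces in N, time in s.
With the tool pointing down it reaches from about 0.425 to 0.95 m from the base axis. Payload 3.5 kg.
Tool frame: the origin (TCP) lies at the very end of the fingers, on their centre line; the grasp point (between the pads) lies 19 mm behind it; z points along the fingers, y is the line along which they close (so a half turn about z gives the same grasp; the last joint's range is limited). The gripper opens to 85 mm and grips with 20 to 120 N. Pads are 22 mm wide; open, the fingers measure 114 mm over their backs; the gripper's body (76 mm by 85 mm) begins 54 mm behind the grasp point. The pads swing forward as they close: fully open they stand 13 mm farther back than shut.
Start: joints at [1.174, 0.286, 1.577, -0, 1.279, -0.15], TCP at [0.165, 0.655, 0.231] pointing down, gripper open.
Joint ranges: [-2.77, 2.77], [-0.9, 2.22], [0.21, 2.48], [-1.53, 4.67], [0.24, 2.81], [-2.84, 2.84]. Speed limits (rad/s): [2.79, 2.79, 3.14, 3.14, 3.14, 3.14].

INTERFACE

Orientations are given as a unit quaternion [x, y, z, w].
In Python, from plant import ctrl gives the robot as it stands.
- The arm moves only by the tool carry_out, never from a script. Its argument "deltas" is one flat list of numbers, 6 for each row, row after row: the shift along the tool's x, y, z in m, then the turn, a rotation vector about the tool's x, y, z in rad. A call has 1 to 5 rows; each row is the pose to reach, as a shift and turn from the pose commanded when the call began, along the tool's axes at that moment; what a row does not reach only later rows make up. A row lasts 1/8 s, in which the tool goes at most 62.5 mm and 10.7 degrees, less where a joint would pass 70% of its speed; a pose out of reach is approached as far as the arm can. A call with a gripper value outside its range is refused whole. "grip" is the opening in per cent of the stroke, from 0 (shut) to 100 (fully open), set as the call begins (left out, the last holds). The fingers move at their own pace and stop on an object; "grip_force" is the grip in N (left out, the last holds). Time passes only in rows, so rows that repeat a pose let the fingers close. It gives the time, the measured TCP pose, the force, the opening and the grip force at its end, in the units of the state.
- ctrl.get_state(): the state, without advancing time (a new reading comes with each control period).
- ctrl.read_camera(name): name is "scene" or "top"; returns (picture, depth): 400x640x3 uint8, red, green, blue; 400x640 float32, m along the optical axis (not along the pixel's ray), 0 where there is no reading.
- ctrl.camera_model(name): a dict with "intrinsics" (3x3 intrinsics, pixels), "k1" (the pictures are not rectified: a ray, as slopes to the right and down, at radius r is drawn at 1 + k1 r^2 times it, then the intrinsics apply), "extrinsics" (4x4, takes a point from world to camera coordinates). Camera axes: x right, y down, z forward; pixel columns grow to the right and rows downward; lengths in m; the calibration is good to about 2 mm. A picture is of the moment at which its call begins. camera_model takes no time and is no camera call.
- ctrl.sign_off(): hands the job in; it is judged then, once.
Trained networks look in the newest picture that a camera, given by its name, has taken for a name from the list of things; names that differ only in an ending like _2 or _b are one class to them, and where a whole thing is asked for, a point or a joint stands for the part that bears it (a point fixed in the world has none). Each returns a list of dicts, best first, with "score" (0 to 1); they miss things now and then, are a little off and sometimes report something else, mostly with a low value. They report only what shows in the picture. A call takes as long as a camera call. They do not tell look-alikes from the thing itself.
- ctrl.find_in(camera, query): "uv" ([column, row] in pixels, amid what is visible of it).
The state is a dict: "time": time; "qpos": joint angles; "dq": joint speeds; "joint_efforts": joint torques, N m; "eef_pos": TCP position; "tcp_rot": TCP orientation; "contact_force": force on the tool from outside, world axes, zero at the start; "wrist_torque": the same for the moment, N m; "opening": opening from 0.0 (shut) to 1.0 (fully open); "finger_force": force on a finger pad.
Only numpy, scipy, OpenCV 4.12 (cv2) and the standard library are available. Lean on these libraries where they do the work, as an engineer would, in place of code of your own. Each camera call takes 0.05 s, during which the arm holds its last target. There are 200 camera calls.

TASK

Load the circuit board into the drawer of the board tester: pull the drawer fully out by its knob, set the board flat in the nest in it (either way round), and push the drawer fully home again, leaving the knob popped out. The drawer may or may not be locked, and the unmarked knob does not show which: try it, and if it is held, push the knob in, turn it to its other end, let it pop out and pull again. Leave the other things on the bench where they are.

Things in the scene. Friction and masses are not known exactly. Their poses are not given: they have to be found in the camera images.
- tester: Grey benchtop board tester, a box 200 deep (x) x 210 wide (y) x 150 high, fixed. Origin: centre of its underside; z up. The drawer comes out of its front in its own -x direction. The front face is at x = -100 and rises above the knob, so the knob must be taken with the tool tilted along the knob's axis.
- lip (a point): The drawer's sloping front, a bare aluminium face 70 (x) x 150 (y). Origin: centre of the face, where the knob's axis leaves it. z: the knob's axis, leaning 35 degrees (0.61 rad) from vertical towards the tester's -x; y: the tester's y; x: up the slope. The knob on it: a black bar 66 long, 16 wide, from 18 to 52 above the face, on a round steel flange of 46 diameter (top at 18).
- knob_grip (a point): Point on the knob's axis 35 above the sloping face, at the middle of the bar, where to grip it. Axes as the lip's. It travels with the drawer but does not sink or turn with the knob. With the drawer home it lies at x = -170, y = 0, z = 84 in the tester's frame.
- knob (a joint): Turn of the knob, rad, 0 to 1.4, growing clockwise seen from above; starts near 0. At 0 the bar stands 0.7 rad anticlockwise of the lip's x axis, at 1.4 0.7 rad clockwise. It turns only while pushed in and pops out only within 0.12 rad of either end. At one end (differs each time, unseen) the drawer is locked (gives 2 mm, then stops; nor can it be shut); at the other it is free.
- plunger (a joint): How far the knob is pushed in along its axis, m, 0 (popped out) to 0.009 (stop). It must be in by more than 0.0065 to turn. The spring pushes back with 3 N at 0 and 9.5 N at the stop.
- drawer (a joint): How far the drawer is out, m: 0 home to 0.13 fully out (stop). Friction about 2 N; it stays where it is left.
- nest (a point): Centre of the nest's floor in the drawer, a recess 84 (its x) x 108 (its y) with a rim 8 high and 5 thick, open above when the drawer is out. Axes as the tester's. It travels with the drawer: at drawer home it is inside the tester at x = -50, y = 0, z = 42 in the tester's frame.
- board: Green circuit board 76 (x) x 100 (y) x 5 with an upright finned aluminium heatsink on its middle, 60 long (x), 30 wide (y), from 5 to 41 above the underside. Origin: centre of the underside; z up. 0.18 kg (up to 30 % more or less). Lies flat on the bench. It fits the nest with 4 to spare on each side; grip the heatsink across its width.
- heatsink (a point): On the board's centre line, 29 above its underside, at the heatsink: a good grip height. Axes as the board's.
- solder_reel: Bystander: steel solder reel, 60 diameter, 60 high, standing. Origin: centre of the underside.
- flux_bottle: Bystander: white bottle, 50 diameter, 130 high, standing. Origin: centre of the underside.
- tape_dispenser: Bystander: black tape dispenser, 150 x 60 x 87 high, heavy. Origin: centre of the underside.
Not all that is in view belongs to the job. Of the things that look like the board, take the one that is farthest to the robot's left at the start.

How it is judged:
By the outcome, as a careful person would: the job done as asked, in the order asked, and still so for the second after the job is handed in, with the robot touching nothing.
It also fails if it takes over 72 s, if anything falls off the work surface, if the arm or the gripper's body presses on something with over 40 N, if the wrist force passes 120 N, or if a joint passes its speed limit or range.

## Working session

There is one attempt and no reset: what is moved stays moved. The work goes in short steps, Python scripts to look and compute and a tool call to move; the robot and the scene stay as the last step left them, time stands still between calls to the robot, and variables do not carry over. Pictures are saved under pics/ and viewed, at most 10 in all, crops included, and the job is handed in when it is done.

Besides the shell and the picture viewer there is one more tool, called as name(argument=value, ...) on one line, values as JSON. carry_out: Moves the arm, as the interface text tells. Its arguments: {"type":"object","properties":{"deltas":{"type":"array"},"grip":{"type":"number"},"grip_force":{"type":"number"}},"required":["deltas"]}

```bash
ls; mkdir -p pics; cat > h.py <<'E'
import numpy as np, cv2
from plant import ctrl
from scipy.spatial.transform import Rotation as R
def cloud(name,depth):
    m=ctrl.camera_model(name);K=np.array(m["intrinsics"]);k1=m["k1"];T=np.array(m["extrinsics"])
    v,u=np.mgrid[0:400,0:640]
    xd=(u-K[0,2])/K[0,0];yd=(v-K[1,2])/K[1,1];rd=np.hypot(xd,yd);r=rd.copy()
    for _ in range(20): r=rd/(1+k1*r*r)
    s=np.where(rd>0,r/np.maximum(rd,1e-9),1)
    P=np.stack([xd*s*depth,yd*s*depth,depth],-1)
    return (P-T[:3,3])@T[:3,:3]
def shoot(name,fn=None):
    p,d=ctrl.read_camera(name)
    if fn: cv2.imwrite('pics/'+fn,p[:,:,::-1])
    return p,d,cloud(name,d)
E
python3 - <<'E'
from h import *
for c in ("top","scene"):
    p,d,P=shoot(c,c+"1.png")
    for q in ("tester","knob","board","heatsink","lip"):
        for r in ctrl.find_in(c,q):
            u,v=map(int,np.round(r["uv"])); print(c,q,(u,v),round(r["score"],2),P[v,u].round(3))
s=ctrl.get_state();print(s["time"],s["eef_pos"],s["tcp_rot"])
E
```

```text
pics
top tester (188, 203) 0.6 [0.537 0.271 0.158]
top knob (236, 195) 0.54 [0.563 0.137 0.108]
top board (396, 247) 0.75 [ 0.399 -0.358  0.019]
top board (370, 198) 0.71 [ 0.556 -0.278  0.026]
top board (426, 202) 0.68 [ 0.541 -0.456  0.029]
top board (447, 249) 0.63 [ 0.391 -0.515  0.045]
top heatsink (372, 201) 0.96 [ 0.546 -0.283  0.033]
top heatsink (397, 245) 0.84 [ 0.406 -0.358  0.041]
top heatsink (447, 247) 0.66 [ 0.397 -0.516  0.04 ]
top heatsink (424, 195) 0.57 [ 0.563 -0.449  0.036]
top heatsink (348, 140) 0.36 [ 0.734 -0.208  0.081]
top lip (228, 198) 0.77 [0.557 0.166 0.08 ]
scene tester (493, 190) 0.56 [0.619 0.257 0.153]
scene tester (304, 143) 0.5 [ 0.353 -0.155  0.061]
scene knob (425, 196) 0.93 [0.581 0.129 0.093]
scene board (251, 214) 0.96 [ 0.58  -0.28   0.038]
scene board (182, 217) 0.82 [ 0.572 -0.453  0.021]
scene board (230, 171) 0.77 [ 0.425 -0.353  0.031]
scene board (169, 176) 0.69 [ 0.415 -0.526  0.005]
scene heatsink (230, 172) 0.92 [ 0.429 -0.353  0.03 ]
scene heatsink (184, 217) 0.89 [ 0.57  -0.449  0.018]
scene heatsink (251, 219) 0.82 [ 0.585 -0.282  0.024]
scene heatsink (172, 172) 0.71 [ 0.417 -0.513  0.022]
scene lip (442, 202) 0.78 [0.577 0.175 0.066]
0.6 [0.16486421 0.65455663 0.23135847] [1.23081104e-01 9.92396615e-01 2.97889817e-05 2.85352574e-06]
```

View pics/top1.png

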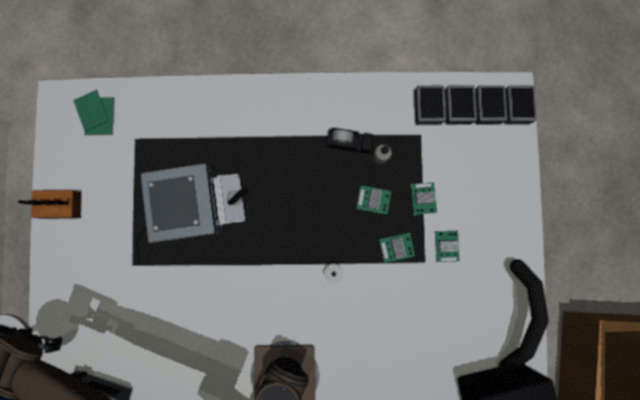

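View pics/scene1.png

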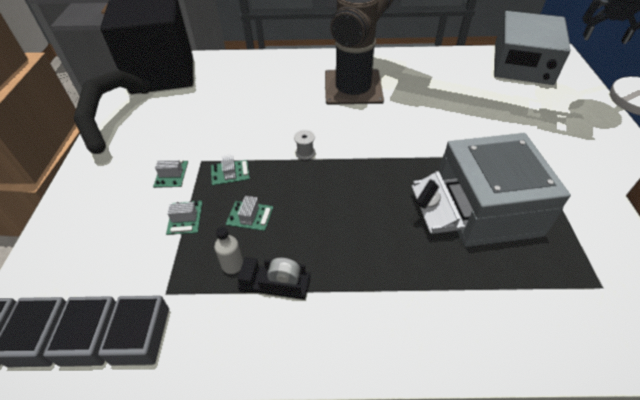

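The top view shows the tester at about (178,203), with its drawer facing right (world -y) and the knob at (237,196). Four boards are visible; the leftmost one (greatest y) is at (374,199). Next I'll fit the poses.

```bash
cat >> h.py <<'E'
def rect(pts):
    c,s,a=cv2.minAreaRect((pts*1000).astype(np.float32)); b=cv2.boxPoints((c,s,a))
    return np.array(c)/1000,np.array(s).round(1),a,b
E
python3 - <<'E'
from h import *
for c in ("top","scene"):
    p,d,P=shoot(c)
    z=P[...,2];X=P[...,0];Y=P[...,1]
    m=(abs(z-.15)<.012)&(Y>.12)&(Y<.45)&(X>.38)&(X<.7)
    m=cv2.erode(m.astype(np.uint8),np.ones((3,3)))>0
    print(c,"tester",m.sum(),rect(P[m][:,:2])[:3],np.median(z[m]))
    near=np.hypot(X-.555,Y+.282)<.075
    pi=p.astype(int)
    g=near&(pi[...,1]>pi[...,0]+15)&(z<.03)
    h=near&(z>.033)
    b=near&(z>.0035)&((pi[...,1]>pi[...,0]+15)|(z>.02)|(pi.sum(-1)>250))
    for n,k in(("green",g),("hs",h),("board",b)): print(n,k.sum(),rect(P[k][:,:2])[:3],P[k].mean(0).round(4),np.median(z[k]).round(4))
    k=(np.hypot(X-.565,Y-.14)<.06)&(z>.05)&(pi.sum(-1)<130)&(Y<.165)
    Q=P[k];print("knob",k.sum(),Q.mean(0).round(4),Q.min(0).round(3),Q.max(0).round(3))
    u,v,w=np.linalg.svd(Q-Q.mean(0),full_matrices=False);print(w[0].round(3))
    # bystanders
    for q in("solder_reel","flux_bottle","tape_dispenser"):
        for r in ctrl.find_in(c,q)[:1]:
            a,e=map(int,np.round(r["uv"]));print(q,P[e,a].round(3))
p,d=ctrl.read_camera("top");cv2.imwrite('pics/c1.png',cv2.resize(p[150:260,120:460,::-1],None,fx=2.3,fy=2.3,interpolation=cv2.INTER_CUBIC))
E
```

```text
top tester 4241 (array([0.5395022 , 0.30540063]), array([205.7, 195.3]), 7.91702938079834) 0.15116711929126056
green 552 (array([ 0.55401282, -0.29228079]), array([106.9,  83. ]), 78.92523956298828) [ 0.5511 -0.2967  0.0044] 0.0042
hs 107 (array([ 0.55373218, -0.29114191]), array([27.4, 59.6]), 78.22689056396484) [ 0.5547 -0.2909  0.0403] 0.0401
board 542 (array([ 0.55326617, -0.29174774]), array([104.7,  80.9]), 79.71832275390625) [ 0.5521 -0.2912  0.016 ] 0.0097
knob 110 [0.563  0.1329 0.0981] [0.539 0.11  0.069] [0.588 0.163 0.115]
[-0.661  0.624  0.416]
solder_reel [ 0.322 -0.165  0.057]
flux_bottle [ 0.687 -0.308  0.121]
tape_dispenser [ 0.735 -0.215  0.074]
scene tester 5664 (array([0.54526465, 0.30531119]), array([206.6, 196.2]), 7.8343658447265625) 0.1511090933574899
green 598 (array([ 0.55419   , -0.29234528]), array([105.6,  83. ]), 79.25680541992188) [ 0.5636 -0.2922  0.0059] 0.0058
hs 267 (array([ 0.55586902, -0.29050742]), array([31.1, 63.4]), 78.22944641113281) [ 0.5573 -0.2901  0.0397] 0.0403
board 988 (array([ 0.54696838, -0.2901026 ]), array([104.4,  97. ]), 77.71174621582031) [ 0.5629 -0.2873  0.0178] 0.0089
knob 257 [0.5728 0.1355 0.0905] [0.547 0.11  0.062] [0.593 0.16  0.111]
[ 0.654 -0.562 -0.506]
solder_reel [ 0.351 -0.158  0.048]
flux_bottle [ 0.714 -0.3    0.084]
tape_dispenser [ 0.764 -0.205  0.056]
```

View pics/c1.png

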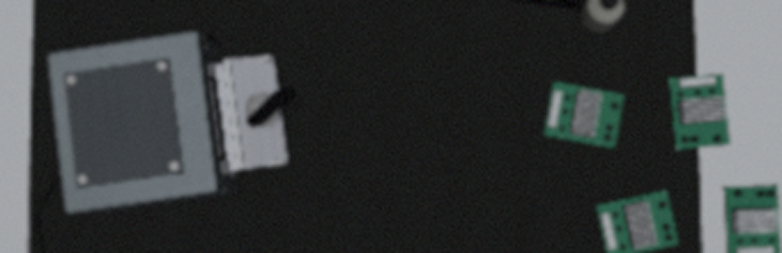

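The crop confirms the geometry. The drawer faces right, the knob bar runs up and to the right, and the target board's heatsink is roughly vertical at crop (588,113). Next I'll plan the approach to the knob.

```bash
cat >> h.py <<'E'
psi=np.deg2rad(97.87); TC=np.array([.542,.305,0])
xt=np.array([np.cos(psi),np.sin(psi),0]);yt=np.array([-np.sin(psi),np.cos(psi),0]);Z=np.array([0,0,1.])
c35,s35=np.cos(np.deg2rad(35)),np.sin(np.deg2rad(35))
zl=c35*Z-s35*xt; xl=c35*xt+s35*Z
LIP=TC-.17*xt+.084*Z-.035*zl
def knobpose(h,turn=0,drawer=0,sgn=1):
    a=.7-turn; b=sgn*(np.cos(a)*xl+np.sin(a)*yt)
    return LIP+h*zl-drawer*xt, R.from_matrix(np.column_stack([b,np.cross(-zl,b),-zl]))
def downpose(p,yaw): # tool x at yaw, pointing down
    x=np.array([np.cos(yaw),np.sin(yaw),0]); return np.array(p,float),R.from_matrix(np.column_stack([x,np.cross(-Z,x),-Z]))
def cur():
    s=ctrl.get_state(); return np.array(s["eef_pos"]),R.from_quat(s["tcp_rot"])
def plan(tg,start=None,v=.05,w=.15,hold=0):
    p,r=start or cur(); rows=[]
    for tp,tr in tg:
        rv=(r.inv()*tr).as_rotvec(); n=max(1,int(np.ceil(max(np.linalg.norm(tp-p)/v,np.linalg.norm(rv)/w))))
        rows+=[(p+(tp-p)*k/n, r*R.from_rotvec(rv*k/n)) for k in range(1,n+1)]; p,r=tp,tr
    rows+=[rows[-1]]*hold
    p,r=start or cur()
    for i in range(0,len(rows),5):
        out=[]
        for tp,tr in rows[i:i+5]:
            out.append(np.r_[(r.inv().apply(tp-p)).round(3),(r.inv()*tr).as_rotvec().round(2)])
        print("[%s]"%", ".join("%g"%(x+0) for x in np.concatenate(out)))
        p,r=p+r.apply(out[-1][:3]),r*R.from_rotvec(out[-1][3:])
    return p,r
def show():
    s=ctrl.get_state();print(round(s["time"],2),np.round(s["eef_pos"],4),np.round(s["qpos"],3),np.round(s["contact_force"],1),s["opening"])
def wrist(q1,q23,r): return (R.from_euler('ZY',[q1,q23]).inv()*r).as_euler('ZYZ')
E
python3 - <<'E'
from h import *
s=ctrl.get_state();q=s["qpos"];print(wrist(q[0],q[1]+q[2],cur()[1]))
for sg in(1,-1):
  for t in(0,1.4): print(sg,t,wrist(.2,1.8,knobpose(.03,t,0,sg)[1]))
  for t in(0,1.4): print(sg,t,wrist(-.1,1.8,knobpose(.03,t,.13,sg)[1]))
for y in(168.2,-11.8): print(y,wrist(-.48,1.85,downpose([0,0,0],np.deg2rad(y))[1]))
for y in(97.87,-82.13): print(y,wrist(.22,1.85,downpose([0,0,0],np.deg2rad(y))[1]))
pre=knobpose(.12); print(pre[0],knobpose(.03)[0])
p,r=cur(); mid=(np.array([.42,.36,.33]),R.from_rotvec((pre[1]*r.inv()).as_rotvec()*.5)*r)
plan([(mid),(pre)],hold=2)
E
```

```text
[-1.52134814e-05  1.27857462e+00  1.42079879e+00]
1 0 [0.62731842 1.34787374 0.78828472]
1 1.4 [0.62731842 1.34787374 2.18828472]
1 0 [0.59237514 1.5159966  0.5467871 ]
1 1.4 [0.59237514 1.5159966  1.9467871 ]
-1 0 [ 0.62731842  1.34787374 -2.35330793]
-1 1.4 [ 0.62731842  1.34787374 -0.95330793]
-1 0 [ 0.59237514  1.5159966  -2.59480555]
-1 1.4 [ 0.59237514  1.5159966  -1.19480555]
168.2 [ 0.          1.29159265 -0.27405115]
-11.8 [0.         1.29159265 2.86754151]
97.87 [0.         1.29159265 1.65343891]
-82.13 [ 0.          1.29159265 -1.48815374]
[0.57195309 0.08830638 0.15362792] [0.56488472 0.13944205 0.07990424]
[-0.035, -0.025, -0.011, -0.03, 0.02, 0.03, -0.071, -0.05, -0.022, -0.06, 0.04, 0.05, -0.106, -0.074, -0.033, -0.08, 0.06, 0.08, -0.142, -0.099, -0.044, -0.11, 0.08, 0.1, -0.177, -0.124, -0.055, -0.14, 0.1, 0.13]
[-0.037, -0.018, -0.017, -0.03, 0.02, 0.03, -0.074, -0.036, -0.035, -0.05, 0.04, 0.05, -0.111, -0.054, -0.053, -0.08, 0.06, 0.08, -0.148, -0.072, -0.07, -0.11, 0.08, 0.11, -0.18, -0.099, -0.055, -0.14, 0.1, 0.14]
[-0.037, -0.024, 0.008, -0.03, 0.03, 0.03, -0.074, -0.048, 0.016, -0.06, 0.05, 0.05, -0.111, -0.072, 0.024, -0.09, 0.07, 0.08, -0.148, -0.096, 0.032, -0.12, 0.09, 0.11, -0.185, -0.12, 0.041, -0.16, 0.12, 0.14]
[-0.04, -0.019, 0, -0.03, 0.02, 0.03, -0.081, -0.038, 0, -0.06, 0.04, 0.06, -0.081, -0.038, 0, -0.06, 0.04, 0.06, -0.081, -0.038, 0, -0.06, 0.04, 0.06]
```

carry_out(deltas=[-0.035,-0.025,-0.011,-0.03,0.02,0.03,-0.071,-0.05,-0.022,-0.06,0.04,0.05,-0.106,-0.074,-0.033,-0.08,0.06,0.08,-0.142,-0.099,-0.044,-0.11,0.08,0.1,-0.177,-0.124,-0.055,-0.14,0.1,0.13], grip=50, grip_force=60)

```text
time: 1.68
eef_pos: [0.307, 0.49, 0.287]
tcp_rot: [0.187, 0.979, 0.076, -0.041]
contact_force: [-0.1, 1.4, 1.1]
opening: 0.499
finger_force: 0.0
```

carry_out(deltas=[-0.037,-0.018,-0.017,-0.03,0.02,0.03,-0.074,-0.036,-0.035,-0.05,0.04,0.05,-0.111,-0.054,-0.053,-0.08,0.06,0.08,-0.148,-0.072,-0.07,-0.11,0.08,0.11,-0.18,-0.099,-0.055,-0.14,0.1,0.14])

```text
time: 2.3
eef_pos: [0.4417, 0.3257, 0.3115]
tcp_rot: [0.253, 0.952, 0.152, -0.079]
contact_force: [0.8, 0.2, -0.5]
opening: 0.498
finger_force: 0.0
```

carry_out(deltas=[-0.037,-0.024,0.008,-0.03,0.03,0.03,-0.074,-0.048,0.016,-0.06,0.05,0.05,-0.111,-0.072,0.024,-0.09,0.07,0.08,-0.148,-0.096,0.032,-0.12,0.09,0.11,-0.185,-0.12,0.041,-0.16,0.12,0.14])

```text
time: 2.92
eef_pos: [0.5347, 0.1548, 0.1971]
tcp_rot: [0.315, 0.91, 0.235, -0.128]
contact_force: [-0.2, -0.4, -0.2]
opening: 0.503
finger_force: 0.0
```

carry_out(deltas=[-0.04,-0.019,0,-0.03,0.02,0.03,-0.081,-0.038,0,-0.06,0.04,0.06,-0.081,-0.038,0,-0.06,0.04,0.06,-0.081,-0.038,0,-0.06,0.04,0.06])

```text
time: 3.42
eef_pos: [0.572, 0.0883, 0.1535]
tcp_rot: [0.341, 0.891, 0.264, -0.144]
contact_force: [0.9, -1.1, 0.3]
opening: 0.502
finger_force: 0.0
```

```bash
python3 - <<'E'
from h import *
show()
t=knobpose(.12);print((cur()[0]-t[0]).round(4),(cur()[1].inv()*t[1]).as_rotvec().round(3))
p,d,P=shoot("scene","s2.png")
cv2.imwrite('pics/s2c.png',cv2.resize(p[100:280,340:580,::-1],None,fx=3.2,fy=3.2,interpolation=cv2.INTER_CUBIC))
plan([knobpose(.03)],v=.04,hold=1)
E
```

```text
3.42 [0.572  0.0883 0.1535] [-0.261  0.239  1.873  0.576  1.335 -1.326] [ 0.9 -1.1  0.3] 0.5024922555542948
[ 0.0001  0.     -0.0001] [0.001 0.002 0.002]
[0, 0, 0.03, 0, 0, 0, 0, 0, 0.06, 0, 0, 0, 0, -0.001, 0.09, 0, 0, 0, 0, -0.001, 0.09, 0, 0, 0]
```

View pics/s2c.png

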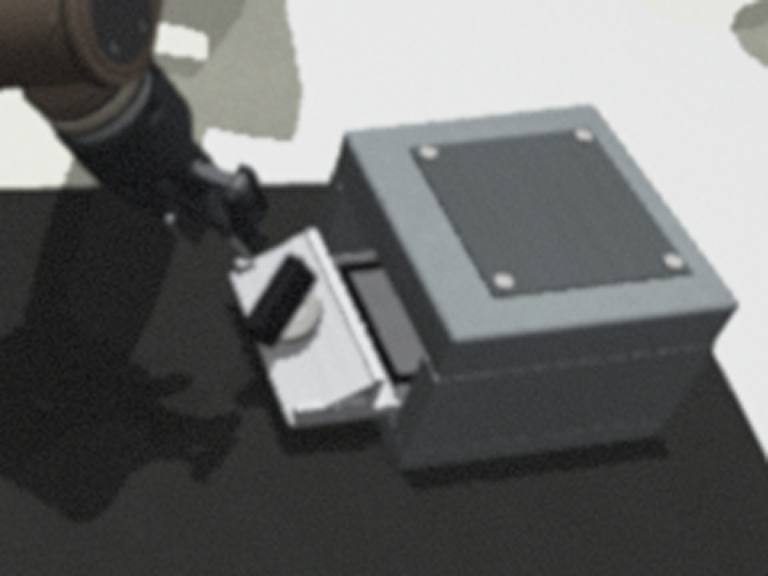

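The gripper stands off along the knob axis, and the bar at crop (280,300) is lined up and popped out. I'll descend and grip it.

carry_out(deltas=[0,0,0.03,0,0,0,0,0,0.06,0,0,0,0,-0.001,0.09,0,0,0,0,-0.001,0.09,0,0,0])

```text
time: 3.98
eef_pos: [0.5623, 0.1407, 0.0783]
tcp_rot: [0.34, 0.891, 0.263, -0.146]
contact_force: [0.7, 0.2, 0.4]
opening: 0.506
finger_force: 0.0
```

carry_out(deltas=[0,0,0,0,0,0,0,0,0,0,0,0,0,0,0,0,0,0,0,0,0,0,0,0], grip=0, grip_force=60)

```text
time: 4.47
eef_pos: [0.5654, 0.138, 0.08]
tcp_rot: [0.342, 0.891, 0.264, -0.143]
contact_force: [-0.1, -1.8, 1.8]
opening: 0.17
finger_force: 61.3
```

```bash
python3 - <<'E'
from h import *
show(); s=ctrl.get_state();print(s["finger_force"],s["wrist_torque"])
plan([knobpose(.03,0,.006)],start=knobpose(.03),v=.002,hold=2)
E
```

```text
4.47 [0.5654 0.138  0.08  ] [-0.18   0.327  1.922  0.63   1.183 -1.35 ] [-0.1 -1.8  1.8] 0.17001743846174047
61.346375942230225 [-0.23301277 -0.02661291  0.03412496]
[-0.001, -0.001, -0.001, 0, 0, 0, -0.003, -0.002, -0.002, 0, 0, 0, -0.004, -0.003, -0.003, 0, 0, 0, -0.004, -0.003, -0.003, 0, 0, 0, -0.004, -0.003, -0.003, 0, 0, 0]
```

carry_out(deltas=[-0.001,-0.001,-0.001,0,0,0,-0.003,-0.002,-0.002,0,0,0,-0.004,-0.003,-0.003,0,0,0,-0.004,-0.003,-0.003,0,0,0,-0.004,-0.003,-0.003,0,0,0])

```text
time: 5.1
eef_pos: [0.5657, 0.135, 0.0796]
tcp_rot: [0.342, 0.89, 0.266, -0.145]
contact_force: [0.6, 6.8, 4.5]
opening: 0.171
finger_force: 60.9
```

```bash
python3 - <<'E'
from h import *
show(); s=ctrl.get_state();f=s["contact_force"];print(f@xt,f@yt,f[2],(cur()[0]-knobpose(.03)[0])@xt)
print("pull")
plan([knobpose(.03,0,.13)],v=.02,start=knobpose(.03,0,.006),hold=2)
print("unlock")
plan([knobpose(.03),knobpose(.0215),knobpose(.0215,1.4)],start=knobpose(.03,0,.006),v=.005,w=.14,hold=2)
E
```

```text
5.1 [0.5657 0.135  0.0796] [-0.187  0.331  1.92   0.632  1.189 -1.356] [0.6 6.8 4.5] 0.1706766270446887
6.706946132414211 -1.5015264950279104 4.476963419090577 -0.004502750125204086
pull
[-0.011, -0.009, -0.01, 0, 0, 0, -0.022, -0.019, -0.02, 0, 0, 0, -0.033, -0.028, -0.03, 0, 0, 0, -0.044, -0.037, -0.041, 0, 0, 0, -0.055, -0.047, -0.051, 0, 0, 0]
[-0.012, -0.009, -0.01, 0, 0, 0, -0.023, -0.018, -0.02, 0, 0, 0, -0.023, -0.018, -0.02, 0, 0, 0, -0.023, -0.018, -0.02, 0, 0, 0]
unlock
[0.002, 0.002, 0.002, 0, 0, 0, 0.004, 0.003, 0.003, 0, 0, 0, 0.004, 0.003, 0.008, 0, 0, 0, 0.004, 0.003, 0.012, 0, 0, 0, 0.004, 0.003, 0.012, 0, 0, 0.14]
[0, 0, 0, 0, 0, 0.14, 0, 0, 0, 0, 0, 0.28, 0, 0, 0, 0, 0, 0.42, 0, 0, 0, 0, 0, 0.56, 0, 0, 0, 0, 0, 0.7]
[0, 0, 0, 0, 0, 0.14, 0, 0, 0, 0, 0, 0.28, 0, 0, 0, 0, 0, 0.42, 0, 0, 0, 0, 0, 0.56, 0, 0, 0, 0, 0, 0.56]
[0, 0, 0, 0, 0, 0]
```

carry_out(deltas=[-0.002,-0.002,-0.002,0,0,0,-0.004,-0.003,-0.003,0,0,0,-0.004,-0.003,-0.003,0,0,0])

```text
time: 5.48
eef_pos: [0.5655, 0.134, 0.0791]
tcp_rot: [0.342, 0.888, 0.27, -0.148]
contact_force: [2.3, 23.5, 0.9]
opening: 0.172
finger_force: 59.8
```

```bash
python3 - <<'E'
from h import *
show(); s=ctrl.get_state();f=s["contact_force"];print(f@xt,f@yt,f[2],(cur()[0]-knobpose(.03)[0])@xt)
print("unlock")
plan([knobpose(.03),knobpose(.0205),knobpose(.0205,1.4)],start=knobpose(.03,0,.0118),v=.005,w=.14,hold=2)
E
```

```text
5.47 [0.5655 0.134  0.0791] [-0.192  0.335  1.92   0.64   1.196 -1.362] [ 2.3 23.5  0.9] 0.17188474173459495
23.006766729269533 -5.467367551701206 0.8929782438646836 -0.005501990051228824
unlock
[0.002, 0.002, 0.002, 0, 0, 0, 0.005, 0.004, 0.005, 0, 0, 0, 0.007, 0.006, 0.007, 0, 0, 0, 0.007, 0.006, 0.012, 0, 0, 0, 0.007, 0.006, 0.016, 0, 0, 0]
[0, 0, 0, 0, 0, 0.14, 0, 0, 0, 0, 0, 0.28, 0, 0, 0, 0, 0, 0.42, 0, 0, 0, 0, 0, 0.56, 0, 0, 0, 0, 0, 0.7]
[0, 0, 0, 0, 0, 0.14, 0, 0, 0, 0, 0, 0.28, 0, 0, 0, 0, 0, 0.42, 0, 0, 0, 0, 0, 0.56, 0, 0, 0, 0, 0, 0.7]
[0, 0, 0, 0, 0, 0, 0, 0, 0, 0, 0, 0]
```

It's locked: the pull force reached 23 N with the drawer stopped. I'll return, push the knob in and turn it.

carry_out(deltas=[0.003,0.003,0.003,0,0,0,0.007,0.006,0.007,0,0,0,0.007,0.006,0.013,0,0,0,0.007,0.006,0.019,0,0,0,0.007,0.006,0.019,0,0,0])

```text
time: 6.1
eef_pos: [0.5653, 0.1428, 0.0729]
tcp_rot: [0.339, 0.892, 0.263, -0.144]
contact_force: [-10.4, -15.1, 25.3]
opening: 0.17
finger_force: 65.3
```

```bash
python3 - <<'E'
from h import *
show(); s=ctrl.get_state();f=s["contact_force"];e=cur()[0]-knobpose(.03)[0];print("f",f@xl,f@yt,f@zl,"pos",e@xl,e@yt,e@zl)
E
```

```text
6.1 [0.5653 0.1428 0.0729] [-0.171  0.341  1.921  0.634  1.172 -1.355] [-10.4 -15.1  25.3] 0.16994509397547145
f 3.4388347552449225 12.343918550578458 28.53279231731055 pos -0.0013833592016816642 -0.0008798006672932836 -0.00761465672668885
```

carry_out(deltas=[0,0,-0.001,0,0,0.14,0,0,-0.001,0,0,0.28,0,0,-0.001,0,0,0.42,0,0,-0.001,0,0,0.56,0,0,-0.001,0,0,0.7])

```text
time: 6.72
eef_pos: [0.5637, 0.1419, 0.0725]
tcp_rot: [0.626, 0.72, 0.196, -0.227]
contact_force: [-11.6, -16.1, 24.9]
opening: 0.173
finger_force: 65.2
```

carry_out(deltas=[0,0,0,0,0,0.15,0,0,0,0,0,0.3,0,0,0,0,0,0.45,0,0,0,0,0,0.6,0,0,0,0,0,0.75])

```text
time: 7.35
eef_pos: [0.5619, 0.1421, 0.0727]
tcp_rot: [0.845, 0.442, 0.097, -0.285]
contact_force: [-17.9, -16.7, 28.8]
opening: 0.171
finger_force: 66.5
```

carry_out(deltas=[0,0,0,0,0,0,0,0,0,0,0,0])

```text
time: 7.6
eef_pos: [0.5619, 0.1422, 0.0727]
tcp_rot: [0.843, 0.445, 0.098, -0.284]
contact_force: [-16.4, -15.0, 27.4]
opening: 0.169
finger_force: 66.1
```

```bash
python3 - <<'E'
from h import *
show(); s=ctrl.get_state();f=s["contact_force"];e=cur()[0]-knobpose(.03)[0];print("f",f@xl,f@yt,f@zl,"pos",e@xl,e@yt,e@zl,"M",s["wrist_torque"]@zl)
print((knobpose(.03)[1].inv()*cur()[1]).as_rotvec())
E
```

```text
7.6 [0.5619 0.1422 0.0727] [-0.172  0.339  1.924  0.628  1.18   0.092] [-16.4 -15.   27.4] 0.16904166151382327
f 5.385458596686673 18.338501532122212 29.618045607266318 pos -0.0015749426311361396 0.0025430795500897326 -0.007642329775259398 M 0.8817113335187694
[ 1.03897377e-02 -9.06457070e-04  1.43923340e+00]
```

```bash
python3 - <<'E'
from h import *
a,r=knobpose(.018,1.45); b,_=knobpose(.0305,1.4)
plan([(b+.003*yt,r)],start=(a,r),v=.005,hold=2)
E
```

```text
[-0.001, -0.001, -0.004, 0, 0, 0, -0.001, -0.001, -0.008, 0, 0, 0, -0.002, -0.002, -0.013, 0, 0, 0, -0.002, -0.002, -0.013, 0, 0, 0, -0.002, -0.002, -0.013, 0, 0, 0]
```

carry_out(deltas=[-0.001,-0.001,-0.004,0,0,0,-0.001,-0.001,-0.008,0,0,0,-0.002,-0.002,-0.013,0,0,0,-0.002,-0.002,-0.013,0,0,0,-0.002,-0.002,-0.013,0,0,0])

```text
time: 8.22
eef_pos: [0.5618, 0.1371, 0.0793]
tcp_rot: [0.845, 0.442, 0.101, -0.283]
contact_force: [-3.0, 2.3, 4.3]
opening: 0.173
finger_force: 62.4
```

```bash
python3 - <<'E'
from h import *
show(); s=ctrl.get_state();f=s["contact_force"];e=cur()[0]-knobpose(.03)[0];print("f",f@xl,f@yt,f@zl,"pos",e@xl,e@yt,e@zl,"M",s["wrist_torque"]@zl)
print((knobpose(.03)[1].inv()*cur()[1]).as_rotvec())
a,r=cur()
plan([(a-.012*xt,r),(a-.14*xt,r)],start=(a,r),v=.02,hold=2)
E
```

```text
8.22 [0.5618 0.1371 0.0793] [-0.182  0.324  1.929  0.628  1.185  0.095] [-3.   2.3  4.3] 0.17305707847665336
f 4.651363731747162 2.6356487506288055 2.018263804837082 pos -0.0019010025269720328 0.0033371063997852013 0.0005729791348839957 M 0.9791018013210221
[-2.68766408e-05 -4.59746313e-04  1.44550158e+00]
[-0.007, 0.007, -0.007, 0, 0, 0, -0.018, 0.017, -0.017, 0, 0, 0, -0.029, 0.027, -0.028, 0, 0, 0, -0.04, 0.037, -0.038, 0, 0, 0, -0.051, 0.047, -0.049, 0, 0, 0]
[-0.011, 0.01, -0.01, 0, 0, 0, -0.022, 0.021, -0.021, 0, 0, 0, -0.033, 0.031, -0.031, 0, 0, 0, -0.033, 0.031, -0.031, 0, 0, 0, -0.033, 0.031, -0.031, 0, 0, 0]
```

carry_out(deltas=[-0.007,0.007,-0.007,0,0,0,-0.018,0.017,-0.017,0,0,0,-0.029,0.027,-0.028,0,0,0,-0.04,0.037,-0.038,0,0,0,-0.051,0.047,-0.049,0,0,0])

```text
time: 8.85
eef_pos: [0.5733, 0.0528, 0.0797]
tcp_rot: [0.845, 0.441, 0.101, -0.283]
contact_force: [-2.2, 2.1, 4.7]
opening: 0.173
finger_force: 62.4
```

```bash
python3 - <<'E'
from h import *
show(); s=ctrl.get_state();f=s["contact_force"];e=cur()[0]-knobpose(.03)[0];print("f",f@xt,f@yt,f[2],"pos",e@xt,e@yt,e[2])
E
```

```text
8.85 [0.5733 0.0528 0.0797] [-0.318  0.357  1.883  0.573  1.255  0.009] [-2.2  2.1  4.7] 0.17268377901287915
f 2.381196277696765 1.9312016559024558 4.689860727917795 pos -0.08701417446839872 0.003574727917823803 -0.00022937595004413058
```

carry_out(deltas=[-0.011,0.01,-0.01,0,0,0,-0.022,0.021,-0.021,0,0,0,-0.03,0.028,-0.028,0,0,0,-0.03,0.028,-0.028,0,0,0,-0.03,0.028,-0.028,0,0,0])

```text
time: 9.48
eef_pos: [0.5793, 0.0072, 0.08]
tcp_rot: [0.844, 0.44, 0.102, -0.288]
contact_force: [-4.4, 10.6, 8.5]
opening: 0.173
finger_force: 63.3
```

```bash
python3 - <<'E'
from h import *
show(); s=ctrl.get_state();f=s["contact_force"];e=cur()[0]-knobpose(.03)[0];print("f",f@xt,f@yt,f[2],"pos",e@xt,e@yt,e[2])
a,r=cur(); up=-r.apply([0,0,1])
w1=(a+.09*up,r); w2=(np.array([.555,-.10,.24]),R.from_rotvec(.5*(downpose([0,0,0],np.deg2rad(168.2))[1]*r.inv()).as_rotvec())*r)
w3=downpose([.5545,-.291,.12],np.deg2rad(168.2))
plan([w1],v=.045); print(w1[0]); plan([w2,w3],start=w1,v=.055,w=.17,hold=2)
E
```

```text
9.47 [0.5793 0.0072 0.08  ] [-0.388  0.387  1.845  0.548  1.3   -0.035] [-4.4 10.6  8.5] 0.17312799946699473
f 11.153687576902561 2.9419422777421174 8.53456594765742 pos -0.13297215757669856 0.0038766200908079383 0.00010173933126522705
[0, 0, -0.03, 0, 0, 0, 0, 0, -0.06, 0, 0, 0, 0, 0, -0.09, 0, 0, 0]
[ 0.58657552 -0.04462882  0.15322495]
[-0.003, -0.006, -0.017, 0.01, -0.06, -0.16, -0.007, -0.012, -0.033, 0.03, -0.12, -0.32, -0.01, -0.017, -0.05, 0.04, -0.18, -0.48, -0.013, -0.023, -0.067, 0.06, -0.24, -0.63, -0.016, -0.029, -0.083, 0.07, -0.3, -0.79]
[-0.002, -0.01, -0.015, 0.01, -0.06, -0.16, -0.039, -0.015, -0.007, 0.03, -0.11, -0.32, -0.075, -0.021, 0.001, 0.04, -0.17, -0.48, -0.111, -0.027, 0.009, 0.06, -0.23, -0.64, -0.147, -0.033, 0.017, 0.07, -0.29, -0.79]
[-0.019, -0.028, 0.017, 0.01, -0.06, -0.16, -0.037, -0.055, 0.035, 0.03, -0.12, -0.32, -0.037, -0.055, 0.035, 0.03, -0.12, -0.32, -0.037, -0.055, 0.035, 0.03, -0.12, -0.32]
```

carry_out(deltas=[0,0,0,0,0,0,0,0,0,0,0,0,0,0,0,0,0,0], grip=60)

```text
time: 9.85
eef_pos: [0.5806, 0.003, 0.0785]
tcp_rot: [0.847, 0.44, 0.102, -0.282]
contact_force: [0.1, 0.4, -0.1]
opening: 0.595
finger_force: 0.0
```

carry_out(deltas=[0,0,-0.03,0,0,0,0,0,-0.06,0,0,0,0,0,-0.09,0,0,0])

```text
time: 10.22
eef_pos: [0.5876, -0.0485, 0.1533]
tcp_rot: [0.847, 0.44, 0.102, -0.282]
contact_force: [-0.4, -0.4, 0.9]
opening: 0.598
finger_force: 0.0
```

carry_out(deltas=[-0.003,-0.006,-0.017,0.01,-0.06,-0.16,-0.007,-0.012,-0.033,0.03,-0.12,-0.32,-0.01,-0.017,-0.05,0.04,-0.18,-0.48,-0.013,-0.023,-0.067,0.06,-0.24,-0.63,-0.016,-0.029,-0.083,0.07,-0.3,-0.79])

```text
time: 10.85
eef_pos: [0.5612, -0.0935, 0.2256]
tcp_rot: [0.606, 0.772, 0.063, -0.182]
contact_force: [0.4, -0.5, 0.4]
opening: 0.601
finger_force: 0.0
```

carry_out(deltas=[-0.002,-0.01,-0.015,0.01,-0.06,-0.16,-0.039,-0.015,-0.007,0.03,-0.11,-0.32,-0.075,-0.021,0.001,0.04,-0.17,-0.48,-0.111,-0.027,0.009,0.06,-0.23,-0.64,-0.147,-0.033,0.017,0.07,-0.29,-0.79])

```text
time: 11.48
eef_pos: [0.5547, -0.231, 0.1604]
tcp_rot: [0.26, 0.964, 0.015, -0.054]
contact_force: [-0.4, 0.5, -0.1]
opening: 0.598
finger_force: 0.0
```

carry_out(deltas=[-0.019,-0.028,0.017,0.01,-0.06,-0.16,-0.037,-0.055,0.035,0.03,-0.12,-0.32,-0.037,-0.055,0.035,0.03,-0.12,-0.32,-0.037,-0.055,0.035,0.03,-0.12,-0.32])

```text
time: 11.98
eef_pos: [0.5552, -0.2936, 0.1224]
tcp_rot: [0.106, 0.994, -0.005, 0.002]
contact_force: [0.4, -0.9, -0.6]
opening: 0.599
finger_force: 0.0
```

```bash
python3 - <<'E'
from h import *
show()
t=downpose([.5545,-.291,.12],np.deg2rad(168.2));print((cur()[0]-t[0]).round(4),(cur()[1].inv()*t[1]).as_rotvec().round(3))
for c in("top","scene"):
    p,d,P=shoot(c,c+"3.png")
    X,Y,z=P[...,0],P[...,1],P[...,2];pi=p.astype(int)
    m=(abs(z-.15)<.012)&(Y>.12)&(Y<.45)&(X>.38)&(X<.7)
    m=cv2.erode(m.astype(np.uint8),np.ones((3,3)))>0
    print(c,rect(P[m][:,:2])[:3])
    # nest floor + rim
    e=P-(TC-.18*xt); a=e@xt; b=e@yt
    m=(abs(a)<.036)&(abs(b)<.08)
    for h0,h1 in((.036,.046),(.047,.056)):
        k=m&(z>h0)&(z<h1); print(h0,k.sum(),np.percentile(b[k],[1,5,50,95,99]).round(4),np.percentile(z[k],50))
    m=(abs(b)<.045)&(abs(a)<.065)
    for h0,h1 in((.036,.046),(.047,.056)):
        k=m&(z>h0)&(z<h1); print(h0,k.sum(),np.percentile(a[k],[1,5,50,95,99]).round(4))
    if c=="top": cv2.imwrite('pics/t3.png',cv2.resize(p[150:260,120:460,::-1],None,fx=2.3,fy=2.3,interpolation=cv2.INTER_CUBIC))
plan([downpose([.5545,-.291,.0115],np.deg2rad(168.2))],v=.04,hold=1)
E
```

```text
11.97 [ 0.5552 -0.2936  0.1224] [-0.645  0.288  1.784 -0.008  1.061 -2.   ] [ 0.4 -0.9 -0.6] 0.5993340120365284
[ 0.0007 -0.0026  0.0024] [-0.01   0.005 -0.006]
top (array([0.53942706, 0.305905  ]), array([205.3, 194.4]), 7.832798480987549)
0.036 817 [-0.0704 -0.0642  0.0029  0.0708  0.0768] 0.04158581888562024
0.047 148 [-0.0704 -0.0623  0.0084  0.0697  0.0747] 0.04893611960054531
0.036 849 [-0.0598 -0.0549  0.002   0.059   0.0639]
0.047 160 [-0.0569 -0.05    0.0085  0.0576  0.0634]
scene (array([0.54576172, 0.30562268]), array([206.9, 196.5]), 7.42977237701416)
0.036 1274 [-0.0753 -0.0729 -0.0072  0.0663  0.0738] 0.042459233979870614
0.047 151 [-0.0603 -0.0593 -0.054   0.0594  0.0611] 0.04995532219758241
0.036 1206 [-0.05   -0.0463  0.0067  0.0597  0.0643]
0.047 154 [-0.0447 -0.0441  0.0028  0.0498  0.0507]
[0.001, 0.001, 0.037, 0, 0, 0, 0.002, 0.002, 0.074, -0.01, 0, 0, 0.002, 0.003, 0.111, -0.01, 0.01, 0, 0.002, 0.003, 0.111, -0.01, 0.01, 0]
```

View pics/t3.png

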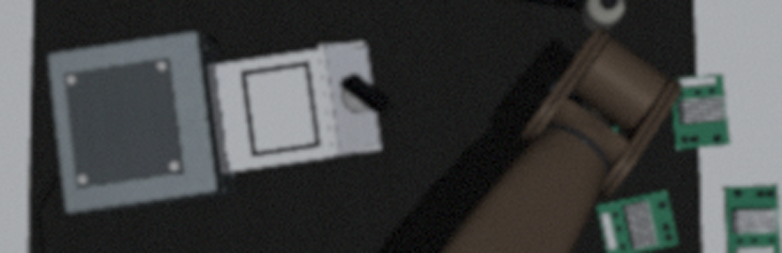

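The drawer is fully out, with the nest rim at crop (281,108) and the bar now turned the other way. The arm is above the target board. I'll descend and grip.

carry_out(deltas=[0.001,0.001,0.037,0,0,0,0.002,0.002,0.074,-0.01,0,0,0.002,0.003,0.11,-0.01,0.01,0,0.002,0.003,0.11,-0.01,0.01,0])

```text
time: 12.58
eef_pos: [0.5524, -0.2893, 0.0093]
tcp_rot: [0.104, 0.995, 0.002, -0.005]
contact_force: [-0.7, 0.8, -0.3]
opening: 0.595
finger_force: 0.0
```

carry_out(deltas=[0,0,0,0,0,0,0,0,0,0,0,0,0,0,0,0,0,0,0,0,0,0,0,0], grip=0, grip_force=50)

```text
time: 13.08
eef_pos: [0.5554, -0.2923, 0.0145]
tcp_rot: [0.105, 0.995, -0.001, -0.001]
contact_force: [-0.1, 1.7, 6.0]
opening: 0.341
finger_force: 52.4
```

```bash
python3 - <<'E'
from h import *
show(); print(ctrl.get_state()["finger_force"],cur()[1].as_matrix()[:,0].round(3))
for c in("top","scene"):
    p,d,P=shoot(c)
    X,Y,z=P[...,0],P[...,1],P[...,2]
    e=P-(TC-.18*xt); a=e@xt; b=e@yt; g=p.astype(int).sum(-1)
    m=(abs(a)<.056)&(abs(b)<.075)&(z>.035)&(z<.06)
    k=m&(g<.6*np.median(g[m])); n,l,st,_=cv2.connectedComponentsWithStats(k.astype(np.uint8),connectivity=8)
    i=1+st[1:,4].argmax(); k=l==i
    Q=P[k]-(TC-.18*xt); 
    print(c,k.sum(),rect(np.c_[Q@xt,Q@yt])[:3],np.percentile(Q@xt,[2,98]).round(4),np.percentile(Q@yt,[2,98]).round(4),np.median(z[k]))
plan([(cur()[0]+[0,0,.15],cur()[1])],v=.04)
E
```

```text
13.07 [ 0.5554 -0.2923  0.0145] [-0.645  0.44   1.814 -0.003  0.889 -2.004] [-0.1  1.7  6. ] 0.3407824937814493
52.41397976875305 [-0.978  0.208  0.002]
top 69 (array([0.01972987, 0.00367989]), array([117.4,  62.6]), 87.26600646972656) [-0.009   0.0486] [-0.0542  0.0603] 0.049866150511720116
scene 409 (array([ 0.0022588 , -0.00094184]), array([118.8,  93.6]), 89.7911605834961) [-0.0441  0.0477] [-0.0596  0.0568] 0.04779662263344949
[0, 0, -0.037, 0, 0, 0, 0, 0, -0.075, 0, 0, 0, 0, 0, -0.112, 0, 0, 0, 0, 0, -0.15, 0, 0, 0]
```

carry_out(deltas=[0,0,-0.037,0,0,0,0,0,-0.075,0,0,0,0,0,-0.112,0,0,0,0,0,-0.15,0,0,0])

```text
time: 13.68
eef_pos: [0.554, -0.2913, 0.1626]
tcp_rot: [0.105, 0.995, 0.0, -0.003]
contact_force: [0.9, 0.3, -1.8]
opening: 0.341
finger_force: 51.3
```

```bash
cat >> h.py <<'E'
NEST=TC-.178*xt+.0012*yt
E
python3 - <<'E'
from h import *
show()
w=downpose(NEST+[0,0,.165],psi); print(w[0])
plan([w],v=.05,w=.12,hold=3)
E
```

```text
13.68 [ 0.554  -0.2913  0.1626] [-0.645  0.246  1.756 -0.003  1.145 -2.005] [ 0.9  0.3 -1.8] 0.3412204463386076
[0.56518411 0.12851222 0.165     ]
[0.007, 0.038, 0, 0, 0, 0.11, 0.014, 0.075, 0, 0, 0, 0.22, 0.021, 0.113, -0.001, 0, 0, 0.33, 0.028, 0.15, -0.001, 0, 0, 0.44, 0.035, 0.188, -0.001, 0, 0, 0.56]
[0.025, 0.028, 0, 0, 0, 0.11, 0.051, 0.056, 0, 0, 0, 0.22, 0.077, 0.084, 0, 0, 0, 0.33, 0.103, 0.112, -0.001, 0, 0, 0.44, 0.129, 0.14, -0.001, 0, 0, 0.55]
[0.037, 0.011, 0, -0.01, 0, 0.11, 0.037, 0.011, 0, -0.01, 0, 0.11, 0.037, 0.011, 0, -0.01, 0, 0.11, 0.037, 0.011, 0, -0.01, 0, 0.11]
```

carry_out(deltas=[0.007,0.038,0,0,0,0.11,0.014,0.075,0,0,0,0.22,0.021,0.113,-0.001,0,0,0.33,0.028,0.15,-0.001,0,0,0.44,0.035,0.188,-0.001,0,0,0.56])

```text
time: 14.3
eef_pos: [0.5589, -0.0992, 0.1627]
tcp_rot: [0.377, 0.926, -0.001, -0.003]
contact_force: [-0.1, -0.2, -1.6]
opening: 0.345
finger_force: 51.4
```

carry_out(deltas=[0.025,0.028,0,0,0,0.11,0.051,0.056,0,0,0,0.22,0.077,0.084,0,0,0,0.33,0.103,0.112,-0.001,0,0,0.44,0.129,0.14,-0.001,0,0,0.55])

```text
time: 14.92
eef_pos: [0.5638, 0.091, 0.1639]
tcp_rot: [0.614, 0.789, -0.002, -0.003]
contact_force: [0.4, -0.2, -1.4]
opening: 0.346
finger_force: 51.4
```

carry_out(deltas=[0.037,0.011,0,-0.01,0,0.11,0.037,0.011,0,-0.01,0,0.11,0.037,0.011,0,-0.01,0,0.11,0.037,0.011,0,-0.01,0,0.11])

```text
time: 15.42
eef_pos: [0.5658, 0.1274, 0.1641]
tcp_rot: [0.656, 0.755, 0.002, 0.001]
contact_force: [-0.0, -0.4, -1.8]
opening: 0.342
finger_force: 51.4
```

```bash
python3 - <<'E'
from h import *
show(); t=downpose(NEST+[0,0,.165],psi);print((cur()[0]-t[0]).round(4),(cur()[1].inv()*t[1]).as_rotvec().round(3))
for c in("top","scene"):
    p,d,P=shoot(c)
    e=P-NEST; a=e@xt; b=e@yt; z=P[...,2]; pi=p.astype(int)
    k=(abs(a)<.07)&(abs(b)<.08)&(pi[...,1]>pi[...,0]+12)&(z>.135)&(z<.175)
    print(c,k.sum(),rect(np.c_[a[k],b[k]])[:3],np.median(z[k]),np.linalg.lstsq(np.c_[a[k],b[k],np.ones(k.sum())],z[k],rcond=None)[0].round(3))
    if c=="scene": cv2.imwrite('pics/s4.png',cv2.resize(p[80:280,340:580,::-1],None,fx=3,fy=3,interpolation=cv2.INTER_CUBIC))
plan([downpose(NEST+[0,0,.075],psi)],v=.03,hold=1)
E
```

```text
15.43 [0.5658 0.1274 0.1641] [ 0.046  0.141  1.876  0.002  1.121 -0.096] [-0.  -0.4 -1.8] 0.3421475433556049
[ 0.0006 -0.0011 -0.0009] [ 0.004 -0.002  0.003]
top 114 (array([-0.02416412,  0.00996095]), array([96.1, 64.8]), 47.134254455566406) 0.15428011523909962 [ 0.054 -0.005  0.156]
scene 358 (array([-0.00062548, -0.00317707]), array([ 75.5, 101.5]), 0.5523461103439331) 0.15510324101234008 [ 0.004 -0.005  0.155]
[0, 0, 0.03, 0, 0, 0, 0.001, -0.001, 0.059, 0, 0, 0, 0.001, -0.001, 0.089, 0, 0, 0, 0.001, -0.001, 0.089, 0, 0, 0]
```

View pics/s4.png

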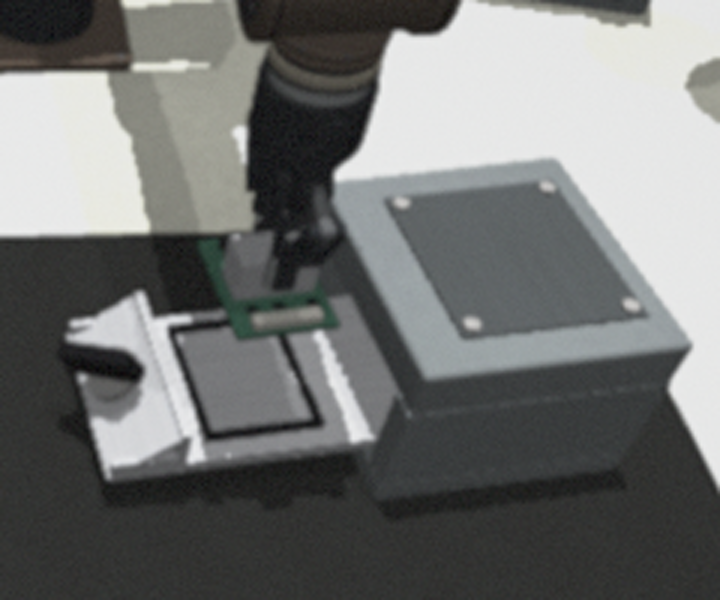

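The board is held level at crop (275,290), above the nest at (245,380). In the same camera the two agree within 1 mm, so I'll lower it.

carry_out(deltas=[0,0,0.03,0,0,0,0.001,-0.001,0.059,0,0,0,0.001,-0.001,0.089,0,0,0,0.001,-0.001,0.089,0,0,0])

```text
time: 16.02
eef_pos: [0.5629, 0.1288, 0.0725]
tcp_rot: [0.656, 0.755, 0.0, -0.002]
contact_force: [-0.6, -0.4, -1.6]
opening: 0.339
finger_force: 51.3
```

carry_out(deltas=[0,0,0.006,0,0,0,0,0,0.011,0,0,0,0,0,0.016,0,0,0,0,0,0.02,0,0,0,0,0,0.02,0,0,0])

```text
time: 16.65
eef_pos: [0.5656, 0.1297, 0.0566]
tcp_rot: [0.655, 0.755, 0.002, 0.001]
contact_force: [-1.7, -0.3, 4.3]
opening: 0.345
finger_force: 52.2
```

```bash
python3 - <<'E'
from h import *
show(); e=cur()[0]-NEST; print(e@xt,e@yt,e[2])
E
```

```text
16.65 [0.5656 0.1297 0.0566] [ 0.05   0.284  1.929  0.003  0.924 -0.094] [-1.7 -0.3  4.3] 0.3447141116732259
0.001112105104405064 -0.0005842920808793997 0.05659319927629277
```

carry_out(deltas=[0,0,0,0,0,0,0,0,0,0,0,0,0,0,-0.002,0,0,0], grip=55)

```text
time: 17.02
eef_pos: [0.565, 0.1296, 0.057]
tcp_rot: [0.655, 0.755, 0.002, 0.001]
contact_force: [0.1, -0.3, -0.2]
opening: 0.549
finger_force: 0.0
```

carry_out(deltas=[0,0,-0.03,0,0,0,0,0,-0.07,0,0,0,0,0,-0.11,0,0,0,0,0,-0.15,0,0,0])

```text
time: 17.52
eef_pos: [0.5644, 0.1292, 0.2086]
tcp_rot: [0.656, 0.755, 0.003, 0.001]
contact_force: [0.3, 1.6, 0.5]
opening: 0.547
finger_force: 0.0
```

```bash
python3 - <<'E'
from h import *
show()
w1=knobpose(.17,1.4,.13); w2=knobpose(.10,1.4,.13)
r=cur()[1]
plan([w1],v=.05,w=.15,hold=2); print(w1[0])
print(wrist(-.1,1.8,w1[1]))
p,d,P=shoot("scene")
e=P-NEST; a=e@xt; b=e@yt; z=P[...,2]; pi=p.astype(int)
k=(abs(a)<.06)&(abs(b)<.07)&(pi[...,1]>pi[...,0]+12)&(z>.035)&(z<.07)
print(k.sum(),rect(np.c_[a[k],b[k]])[:3],np.median(z[k]),np.linalg.lstsq(np.c_[a[k],b[k],np.ones(k.sum())],z[k],rcond=None)[0].round(3))
E
```

```text
17.52 [0.5644 0.1292 0.2086] [ 0.049  0.093  1.842  0.003  1.201 -0.093] [0.3 1.6 0.5] 0.5469895545534642
[-0.029, 0, 0.002, 0.03, 0.08, 0.1, -0.057, 0, 0.004, 0.06, 0.17, 0.2, -0.086, 0, 0.006, 0.09, 0.25, 0.29, -0.114, 0.001, 0.008, 0.12, 0.33, 0.39, -0.143, 0.001, 0.01, 0.15, 0.42, 0.49]
[-0.023, 0.012, -0.011, 0.03, 0.08, 0.1, -0.047, 0.025, -0.021, 0.07, 0.16, 0.19, -0.047, 0.025, -0.021, 0.07, 0.16, 0.19, -0.047, 0.025, -0.021, 0.07, 0.16, 0.19]
[ 0.59368033 -0.06887789  0.19458553]
[0.59237514 1.5159966  1.9467871 ]
336 (array([ 0.00412109, -0.0054669 ]), array([ 79.9, 105.4]), 0.08710260689258575) 0.04764296182336801 [ 0.002 -0.009  0.048]
```

The board is seated flat (top at z 0.048, tilt about 0). Now I'll go back to the knob.

carry_out(deltas=[-0.029,0,0.002,0.03,0.08,0.1,-0.057,0,0.004,0.06,0.17,0.2,-0.086,0,0.006,0.09,0.25,0.29,-0.114,0.001,0.008,0.12,0.33,0.39,-0.143,0.001,0.01,0.15,0.42,0.49])

```text
time: 18.2
eef_pos: [0.586, -0.0131, 0.1969]
tcp_rot: [0.802, 0.555, 0.083, -0.205]
contact_force: [-0.1, 0.2, -0.8]
opening: 0.547
finger_force: 0.0
```

carry_out(deltas=[-0.023,0.012,-0.011,0.03,0.08,0.1,-0.047,0.025,-0.021,0.07,0.16,0.19,-0.047,0.025,-0.021,0.07,0.16,0.19,-0.047,0.025,-0.021,0.07,0.16,0.19])

```text
time: 18.7
eef_pos: [0.5935, -0.0685, 0.1929]
tcp_rot: [0.833, 0.463, 0.106, -0.282]
contact_force: [-0.3, -0.2, 0.3]
opening: 0.55
finger_force: 0.0
```

```bash
python3 - <<'E'
from h import *
show()
t=knobpose(.03,1.4,.13); 
plan([(t[0]+.0012*yt,t[1])],v=.04,hold=1)
p,d,P=shoot("scene")
cv2.imwrite('pics/s5.png',cv2.resize(p[80:280,340:580,::-1],None,fx=3,fy=3,interpolation=cv2.INTER_CUBIC))
E
```

```text
18.7 [ 0.5935 -0.0685  0.1929] [-0.486  0.307  1.71   0.483  1.525 -0.052] [-0.3 -0.2  0.3] 0.5499847546387971
[0, 0, 0.035, 0, 0, 0, 0, 0, 0.069, 0, 0, 0, 0, 0, 0.104, 0, 0, 0, 0, 0, 0.138, -0.01, 0, 0, 0, 0, 0.138, -0.01, 0, 0]
```

View pics/s5.png

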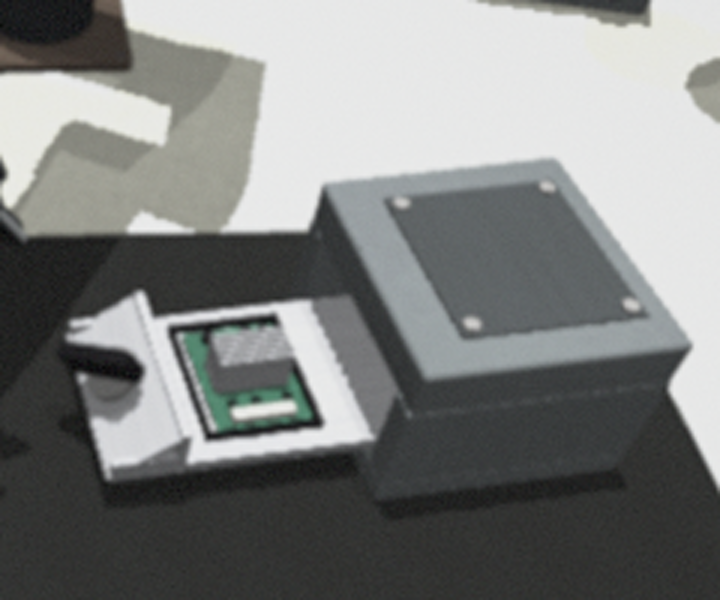

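The board at crop (248,380) lies inside the nest rim, and the knob at (105,360) is clear. I'll grip the knob again.

carry_out(deltas=[0,0,0.035,0,0,0,0,0,0.069,0,0,0,0,0,0.104,0,0,0,0,0,0.138,-0.01,0,0,0,0,0.138,-0.01,0,0])

```text
time: 19.38
eef_pos: [0.5797, 0.0128, 0.0786]
tcp_rot: [0.834, 0.463, 0.107, -0.28]
contact_force: [-0.4, -0.0, 0.5]
opening: 0.551
finger_force: 0.0
```

carry_out(deltas=[0,0,0,0,0,0,0,0,0,0,0,0,0,0,0,0,0,0,0,0,0,0,0,0], grip=0, grip_force=60)

```text
time: 19.88
eef_pos: [0.5819, 0.01, 0.0827]
tcp_rot: [0.834, 0.463, 0.109, -0.28]
contact_force: [-4.0, 3.4, 5.2]
opening: 0.173
finger_force: 61.8
```

```bash
python3 - <<'E'
from h import *
show()
a,r=cur(); e=a-knobpose(.03,1.4,.13)[0]; print(e@xl,e@yt,e@zl)
plan([(a+.132*xt,r)],v=.02,hold=3)
E
```

```text
19.88 [0.5819 0.01   0.0827] [-0.38   0.381  1.843  0.545  1.293 -0.076] [-4.   3.4  5.2] 0.17282871401950028
0.0011631781513541761 0.0008752314458929815 0.0025911884117567436
[0.012, -0.01, 0.011, 0, 0, 0, 0.024, -0.02, 0.022, 0, 0, 0, 0.036, -0.03, 0.032, 0, 0, 0, 0.047, -0.04, 0.043, 0, 0, 0, 0.059, -0.05, 0.054, 0, 0, 0]
[0.012, -0.009, 0.011, 0, 0, 0, 0.024, -0.019, 0.022, 0, 0, 0, 0.024, -0.019, 0.022, 0, 0, 0, 0.024, -0.019, 0.022, 0, 0, 0, 0.024, -0.019, 0.022, 0, 0, 0]
```

carry_out(deltas=[0.012,-0.01,0.011,0,0,0,0.024,-0.02,0.022,0,0,0,0.036,-0.03,0.032,0,0,0,0.047,-0.04,0.043,0,0,0,0.059,-0.05,0.054,0,0,0])

```text
time: 20.5
eef_pos: [0.5692, 0.1031, 0.0811]
tcp_rot: [0.835, 0.462, 0.109, -0.277]
contact_force: [-2.7, -3.3, 3.5]
opening: 0.171
finger_force: 62.1
```

carry_out(deltas=[0.012,-0.009,0.01,0,0,0,0.023,-0.018,0.02,0,0,0,0.023,-0.018,0.02,0,0,0])

```text
time: 20.88
eef_pos: [0.5642, 0.1402, 0.0809]
tcp_rot: [0.834, 0.463, 0.109, -0.279]
contact_force: [-5.1, -0.2, 6.6]
opening: 0.166
finger_force: 62.1
```

```bash
python3 - <<'E'
from h import *
show()
f=ctrl.get_state()["contact_force"];e=cur()[0]-knobpose(.03,1.4)[0]; print(e@xl,e@yt,e@zl,"xt",e@xt,f@xt,f@zl)
E
```

```text
20.88 [0.5642 0.1402 0.0809] [-0.176  0.325  1.923  0.628  1.184  0.052] [-5.1 -0.2  6.6] 0.16576290263017693
0.001264107858956913 0.0005347941725376155 0.0003730922116222718 xt 0.0008214996356937028 0.5169879932225296 5.093125883853594
```

carry_out(deltas=[0.002,-0.002,0.002,0,0,0,0.004,-0.003,0.003,0,0,0,0.004,-0.003,0.003,0,0,0])

```text
time: 21.25
eef_pos: [0.564, 0.1419, 0.0794]
tcp_rot: [0.835, 0.463, 0.107, -0.276]
contact_force: [-4.3, -9.0, 2.1]
opening: 0.171
finger_force: 62.2
```

```bash
python3 - <<'E'
from h import *
show()
f=ctrl.get_state()["contact_force"];e=cur()[0]-knobpose(.03,1.4)[0]; print(e@xl,e@yt,e@zl,"xt",e@xt,f@xt,f@zl)
E
```

```text
21.25 [0.564  0.1419 0.0794] [-0.17   0.325  1.924  0.624  1.176  0.058] [-4.3 -9.   2.1] 0.17108504907539956
0.0018192503049659482 0.0004909297441867873 -0.0018541555707062133 xt 0.0025537425510723387 -8.340644890235158 6.496902255891965
```

carry_out(deltas=[0.003,-0.003,0,0,0,0,0.005,-0.004,0.001,0,0,0,0.005,-0.004,0.001,0,0,0])

```text
time: 21.62
eef_pos: [0.5639, 0.1431, 0.0792]
tcp_rot: [0.837, 0.464, 0.106, -0.27]
contact_force: [-2.4, -19.6, -6.3]
opening: 0.171
finger_force: 62.3
```

```bash
python3 - <<'E'
from h import *
show()
f=ctrl.get_state()["contact_force"];e=cur()[0]-knobpose(.03,1.4)[0]; print(e@xl,e@yt,e@zl,"xt",e@xt,f@xt,f@xl,f@zl)
a,r=cur()
plan([(a+.1*zl,r)],v=.04,hold=1)
E
```

```text
21.62 [0.5639 0.1431 0.0792] [-0.164  0.321  1.926  0.616  1.166  0.068] [ -2.4 -19.6  -6.3] 0.170687579106755
0.002683707541224366 0.0004823188599153861 -0.002773113133799146 xt 0.003788956867550519 -19.065865182373027 -19.21616116589151 5.796799291648921
[-0.001, 0.001, -0.033, 0, 0, 0, -0.001, 0.001, -0.067, 0, 0, 0, -0.002, 0.002, -0.1, 0, 0, 0, -0.002, 0.002, -0.1, 0, 0, 0]
```

The push met a 19 N stop, so the drawer is home. Release and retreat.

carry_out(deltas=[0,0,0,0,0,0,-0.003,0.003,-0.001,0,0,0,-0.003,0.003,-0.001,0,0,0], grip=55)

```text
time: 22.0
eef_pos: [0.565, 0.1461, 0.082]
tcp_rot: [0.835, 0.462, 0.109, -0.278]
contact_force: [-0.4, 0.7, 0.5]
opening: 0.546
finger_force: 0.0
```

carry_out(deltas=[0,0,-0.033,0,0,0,0,0,-0.067,0,0,0,0,0,-0.1,0,0,0,0,0,-0.15,0,0,0,0,0,-0.2,0,0,0])

```text
time: 22.62
eef_pos: [0.5797, 0.0329, 0.2475]
tcp_rot: [0.835, 0.463, 0.109, -0.278]
contact_force: [0.6, -0.7, -0.4]
opening: 0.555
finger_force: 0.0
```

```bash
python3 - <<'E'
from h import *
show()
im=[]
for c,sl in(("scene",np.s_[80:280,340:580]),("top",np.s_[110:310,120:360])):
    p,d,P=shoot(c); im.append(cv2.resize(p[sl][:,:,::-1],None,fx=1.65,fy=1.65,interpolation=cv2.INTER_CUBIC))
    # distance of bar's upper points above lip face
    e=P-LIP; x,y,h=e@xl,e@yt,e@zl; k=(abs(x)<.04)&(abs(y)<.04)&(p.astype(int).sum(-1)<130)&(h>.02)&(h<.08)
    print(c,k.sum(),np.percentile(h[k],[50,90,98]).round(4),x[k].mean(),y[k].mean())
    k=(abs(x)<.035)&(abs(y)>.03)&(abs(y)<.07)&(abs(h)<.02); print("lip h",np.median(h[k]))
cv2.imwrite('pics/f.png',np.hstack(im))
E
```

```text
22.62 [0.5797 0.0329 0.2475] [-0.345  0.165  1.773  0.532  1.52   0.099] [ 0.6 -0.7 -0.4] 0.5549965013718319
scene 209 [0.0449 0.0508 0.0521] 0.002660989022611603 -0.007220654592550526
lip h -0.0015529008204361937
top 140 [0.0479 0.0536 0.0572] 0.004452659489281531 0.0054868796470669955
lip h -0.0009728826195739358
```

View pics/f.png

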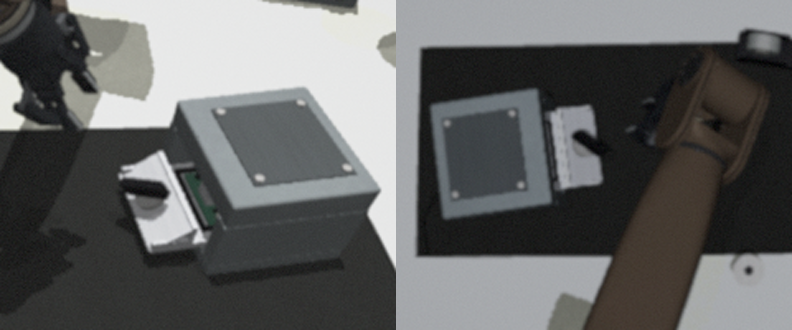

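The drawer is closed with the board inside, at left-pane (200,195), and the knob stands about 52 mm above the face, so it is popped out. I'll check against the first picture that it is fully home.

```bash
python3 - <<'E'
from h import *
for c,bx in(("scene",(205,240,425,465)),("top",(207,225,218,245))):
    o=cv2.cvtColor(cv2.imread(f"pics/{c}1.png"),cv2.COLOR_BGR2GRAY); n=cv2.cvtColor(shoot(c)[0],cv2.COLOR_RGB2GRAY)
    r0,r1,c0,c1=bx; print(c,cv2.phaseCorrelate(np.float32(o[r0:r1,c0:c1]),np.float32(n[r0:r1,c0:c1]),cv2.createHanningWindow((c1-c0,r1-r0),cv2.CV_32F)))
E
```

```text
scene ((-0.06303403696280085, 0.11060033930026236), 0.8843568086624145)
top ((0.5969776602206434, -0.14950271947482463), 1.0206081783820573)
```

```bash
python3 - <<'E'
from h import *
def edge(g,rows,c0,c1):
    out=[]
    for r in rows:
        l=g[r,c0:c1].astype(float); dd=np.abs(np.diff(l)); dd[dd<8]=0; out.append((dd*np.arange(c0,c1-1)).sum()/max(dd.sum(),1))
    return np.round(out,2)
for c,rows,c0,c1 in(("top",range(205,220,2),236,254),("scene",range(205,232,4),414,436)):
    for n in("old","new"):
        g=cv2.cvtColor(cv2.imread(f"pics/{c}1.png") if n=="old" else shoot(c)[0][:,:,::-1],cv2.COLOR_BGR2GRAY); print(c,n,edge(g,rows,c0,c1))
E
```

```text
top old [242.32 242.58 242.8  243.18 243.34 243.58 244.15 243.86]
top new [242.08 242.9  242.83 243.32 243.4  243.79 244.24 243.77]
scene old [426.35 425.07 423.16 422.87 424.92 426.18 428.58]
scene new [419.07 419.51 424.14 422.96 424.77 426.2  428.1 ]
```

The lip's front edge is within 0.1 px of where it started in both cameras (scene rows 205–209 differ only because the knob bar is turned). That confirms the drawer is home, so I'm handing in.

```bash
python3 -c "
from plant import ctrl
print(ctrl.sign_off())"
```

```text
the job is handed in; nothing more can be done
None
```

The drawer was locked, so I unlocked it, set the board flat in the nest, pushed the drawer fully home with the knob popped out, and handed the job in at about 23 s of the 72 s allowed.

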